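Seat the taper-stem board clamp in the rework station's socket

TASK

Take the board clamp out of its parking stand and mount it in the taper socket on top of the rework station: lower it in while holding it, turn it under light pressure to find by feel where its tang drops into the drive slot hidden at the bottom, then press it past the stiff detent until its shoulder is fully home on the socket rim, and let go. Be gentle: pushing, jamming or twisting, never put more than 50 N on the station. Leave the jar, circuit board, screwdriver and parts tray where they are.

Things in the scene. Friction and masses are not known exactly. Their poses are not given: they have to be found in the camera images.
- clamp: Loose bare-metal board clamp, 0.3 kg, upright, 86 mm tall. Origin: tip of its tang (lowest point), z up the stem. Tang: blade 28 mm long (x), 6 mm thick (y), 10 mm high, rounded edge, alike after half a turn. Taper stem: radius 15 mm at z=10 to 21 mm at z=40 mm. Round shoulder: radius 27 mm, z=40 to 46 mm. Above it the jaw block.
- jaw (a point): Centre of the clamp's jaw block, where to grip it: 70 mm above the clamp's origin, axes as the clamp's. The block is 44 mm long (x), 26 mm thick (y: grip across these flats), z=46 to 86 mm above the clamp's origin, with a board slot 6 mm wide along x in its top. A dark thumbscrew, 16 mm diameter, sticks out of its +x end to x=38 mm. Its top may be pushed on.
- stand: Fixed black plastic parking stand, block 80 x 80 x 48 mm with an upright 46 mm through hole. Origin: centre of its underside. The clamp starts hanging in it, shoulder on its top, turned up to 35 degrees from the stand's x axis.
- station: Fixed rework station: dark steel box 200 mm (x) by 250 mm (y), deck 70 mm high, with an 86 mm square aluminium plate (top 78 mm above the table) in the middle of the deck, round the socket. Origin: centre of its underside; x points away from the side with the blue knobs.
- socket (a point): Centre of the socket's mouth at rim height (78 mm above the table), z up, x along the station's x. Inner radius 21.4 mm at the rim, 15.4 mm 30 mm lower: the clamp's stem with 0.4 mm play. Fully home, the shoulder lies on the rim and the clamp's origin is 40 mm below this point.
- slot (a point): Centre of the drive slot at the socket's bottom, 35 mm below the rim: 7 mm wide, in a flat land. Its direction is NOT measured (these axes are the station's): anywhere within 42 degrees of x. Tang across it: shoulder stays 5 mm above the rim, clamp 1.4 mm loose sideways. In line: it drops 2 mm on to a detent that yields at 8 to 10 N for the last 3 mm and stays down.
- jar: Bystander: amber jar with a black lid, 48 mm diameter, 60 mm high; origin at the centre of its underside.
- board: Bystander: green circuit board 85 x 55 x 7 mm lying flat; origin at the centre of its underside.
- screwdriver: Bystander: screwdriver 170 mm long lying flat along its x axis.
- tray: Bystander: grey open tray of small parts, 130 x 90 x 30 mm; origin at the centre of its underside.
Not all that is in view belongs to the job. What is shaped like the clamp but blue or pink is not meant.

How it is judged:
By the outcome, as a careful person would: the job done as asked, in the order asked, and still so for the second after the job is handed in, with the robot touching nothing.
It also fails if it takes over 72 s, if anything falls off the work surface, if the arm or the gripper's body presses on something with over 40 N, if the wrist force passes 120 N, or if a joint passes its speed limit or range.

ROBOT

A 6-joint arm with a two-finger parallel gripper is mounted at the origin on the work surface. World frame = base frame: x ahead of the robot, y to its left, z up, the work surface at z = 0. Lengths are in mm, angles in rad, forces in N, time in s.
With the tool pointing down it reaches from about 400 to 825 mm from the base axis. Payload 7 kg.
Tool frame: the origin (TCP) lies midway between the tips of the shut fingers; the grasp point (between the pads) lies 19 mm behind it; z points along the fingers, y is the line along which they close (so a half turn about z gives the same grasp; the last joint's range is limited). The gripper opens to 85 mm and grips with 20 to 120 N. Pads are 22 mm wide; open, the fingers measure 114 mm over their backs; the gripper's body (76 mm by 85 mm) begins 54 mm behind the grasp point. The pads swing forward as they close: fully open they stand 13 mm farther back than shut.
Start: joints at [-1.055, 0.359, 0.012, 0, -1.224, -0.288], TCP at [152.413, -657.545, 231.302] pointing down, gripper open.
Joint ranges: [-3.07, 3.07], [-1.43, 2.12], [-1.02, 1.25], [-3.03, 1.67], [-3.05, -0], [-3.03, 3.03]. Speed limits (rad/s): [2.39, 2.39, 3.01, 3.14, 3.14, 3.14].

INTERFACE

Orientations are given as a unit quaternion [x, y, z, w].
In Python, from bench import bot gives the robot as it stands. The module is installed in compiled form; this text tells all that it offers.
- The arm moves only by the tool apply_moves, never from a script. Its argument "commands" is a list of rows, each a list of 7 numbers: the shift along the tool's x, y, z in mm, then the turn, a rotation vector about the tool's x, y, z in rad, then the closure, from -1 (fully open) to 1 (shut), so that 0 is half open. In form: [[x, y, z, rx, ry, rz, fingers], ...]. A call has 1 to 12 rows; each row shifts and turns the commanded pose from where the row before left it, along the tool's axes as they then stand; what a row does not reach is not made up. A row lasts 1/8 s, in which the tool goes at most 62.5 mm and 10.7 degrees, less where a joint would pass 70% of its speed; a pose out of reach is approached as far as the arm can. A call with a gripper value outside its range is refused whole. The fingers move at their own pace and stop on an object; "newtons" is the grip in N (left out, the last holds). Time passes only in rows, so rows that do not move let the fingers close. It gives the time, the measured TCP pose, the force, the opening and the grip force at its end, in the units of the state.
- bot.sense(): the state, without advancing time (a new reading comes with each control period).
- bot.grab_frame(name): name is "scene" or "side" or "wrist"; returns the picture (480x640x3 uint8, red, green, blue); there is no depth.
- bot.get_calibration(name): a dict with "vfov" (degrees; the focal length in pixels is half the picture's height over the tangent of half this angle, whatever the lens; pixels are square), "cx", "cy" (the principal point, pixels), "k1" (the pictures are not rectified: a ray, as slopes to the right and down, at radius r is drawn at 1 + k1 r^2 times it, then the intrinsics apply), "R" (3x3) and "t" (3): a world point X has camera coordinates R X + t. Camera axes: x right, y down, z forward; pixel columns grow to the right and rows downward; lengths in mm; the calibration is good to about 2 mm. A picture is of the moment at which its call begins: read the wrist's pose just before it. get_calibration takes no time and is no camera call; for the wrist camera it gives the pose at the moment of the call.
- bot.sign_off(): hands the job in; it is judged then, once.
The state is a dict: "time": time; "joint_positions": joint angles; "qd": joint speeds; "joint_efforts": joint torques, N m; "tcp_pos": TCP position; "orientation": TCP orientation; "contact_force": force on the tool from outside, world axes, zero at the start; "wrist_torque": the same for the moment, N m; "opening": finger opening in mm; "gripper_force": force on a finger pad.
Only numpy, scipy, OpenCV 4.12 (cv2) and the standard library are available. Lean on these libraries where they do the work, as an engineer would, in place of code of your own. Each camera call takes 0.05 s, during which the arm holds its last target. There are 200 camera calls.

## Working session

There is one attempt and no reset: what is moved stays moved. The work goes in short steps, Python scripts to look and compute and a tool call to move; the robot and the scene stay as the last step left them, time stands still between calls to the robot, and variables do not carry over. Pictures are saved under pics/ and viewed, at most 10 in all, crops included, and the job is handed in when it is done.

Besides the shell and the picture viewer there is one more tool, called as name(argument=value, ...) on one line, values as JSON. apply_moves: Moves the arm, as the interface text tells. Its arguments: {"type":"object","properties":{"commands":{"type":"array"},"newtons":{"type":"number"}},"required":["commands"]}

```bash
mkdir -p pics
cat > h.py <<'E'
import numpy as np, cv2
from bench import bot
def save(n,f):
    c=bot.get_calibration(n); im=bot.grab_frame(n); cv2.imwrite(f,im[:,:,::-1]); return c,im
def ray(c,u,v):
    f=240/np.tan(np.radians(c['vfov'])/2); R=np.array(c['R']);t=np.array(c['t'])
    K=np.array([[f,0,c['cx']],[0,f,c['cy']],[0,0,1.]])
    p=cv2.undistortPoints(np.array([[[u,v]]],float),K,np.array([c['k1'],0,0,0,0]))[0,0]
    # model: distorted = slope*(1+k1 r^2)
    return -R.T@t, R.T@np.array([p[0],p[1],1])
def atz(c,u,v,z):
    o,d=ray(c,u,v); return (o+d*(z-o[2])/d[2]).round(1)
def proj(c,X):
    f=240/np.tan(np.radians(c['vfov'])/2); p=np.array(c['R'])@np.array(X,float)+np.array(c['t']); s=p[:2]/p[2]
    return f*s*(1+c['k1']*(s@s))+[c['cx'],c['cy']]
E
python3 - <<'E'
from h import *
ims=[save(n,f'pics/{n}0.png') for n in('scene','side')]
import pickle; pickle.dump({n:{k:(np.array(v) if k in 'Rt' else v) for k,v in c.items()} for n,(c,_) in zip(('scene','side'),ims)},open('c.pkl','wb'))
for c,_ in ims: print(c)
print(bot.sense())
E
```

```text
{'vfov': 46.5312025480376, 'cx': 314.1047202118389, 'cy': 241.5629569116616, 'k1': -0.1315400725196974, 'R': array([[ 0.37230603,  0.92807108, -0.00850245],
       [ 0.55241202, -0.22894922, -0.80151308],
       [-0.74580774,  0.29371129, -0.5979168 ]]), 't': array([ -75.17521253, -313.82039905, 1498.35166863])}
{'vfov': 48.649150705840064, 'cx': 330.3557568328551, 'cy': 240.51428595011865, 'k1': -0.11212507354224883, 'R': array([[ 0.98207196, -0.18738402,  0.0205401 ],
       [-0.12312741, -0.72015128, -0.68280435],
       [ 0.1427386 ,  0.66803395, -0.73031249]]), 't': array([-620.50105433,   37.34933224, 1021.3980095 ])}
{'time': 0.1, 'joint_positions': array([-1.05487302e+00,  3.59281666e-01,  1.11560991e-02, -2.99513468e-04,
       -1.22409654e+00, -2.88121681e-01]), 'qd': array([ 0.00089298, -0.00109891,  0.00254619, -0.00066869,  0.00064998,
        0.00152528]), 'joint_efforts': array([-1.17826039e-03, -5.84764266e+01,  2.94109565e+01,  6.95465863e+00,
       -3.18305523e-03,  5.76892859e-06]), 'tcp_pos': array([ 152.32913275, -657.14848994,  230.48317068]), 'orientation': array([-1.13604004e-01,  9.93525844e-01,  7.11150323e-04, -1.49357432e-04]), 'contact_force': array([ 0.35494883, -0.33107108, -0.58999067]), 'wrist_torque': array([ 0.02786632, -0.04714725,  0.00717836]), 'gripper_force': 0.0, 'opening': 85.642467593885}
```

View pics/scene0.png

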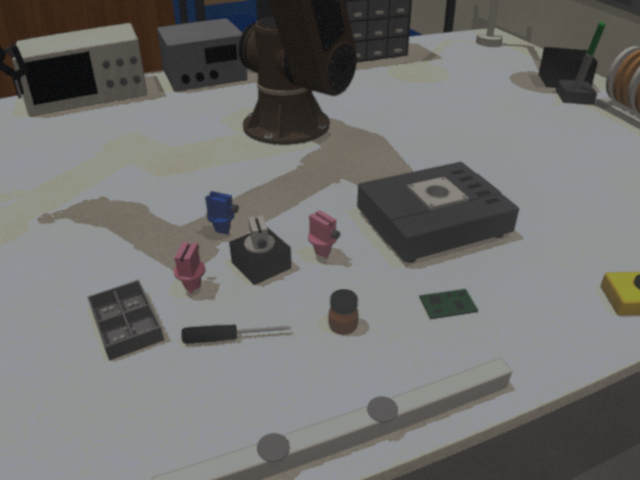

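View pics/side0.png

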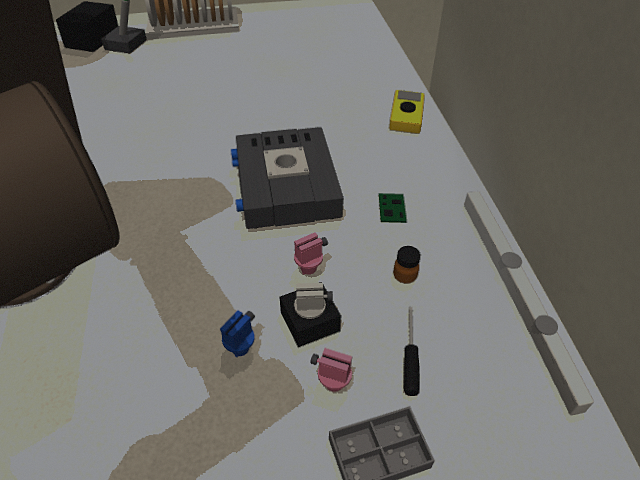

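Scene: the bare clamp hangs in the black stand at about (260,242), and the socket is at (438,191). Side: clamp at about (311,302), socket at (286,161). Blue and pink decoys stand close around the stand.

Run:
```python
from h import *; import pickle
C=pickle.load(open('c.pkl','rb'))
print('socket',atz(C['scene'],438,191,78),atz(C['side'],286,161,78))
print('clamp shoulder',atz(C['scene'],260,243,54),atz(C['side'],310,306,54))
print('plate sc',[atz(C['scene'],*p,78) for p in((407,187),(440,176),(469,195),(434,208))])
print('plate sd',[atz(C['side'],*p,78) for p in((264,150),(304,147),(311,174),(269,178))])
for n,ps in (('pinkR',((322,247),(309,263))),('pinkL',((190,270),(333,375))),('blue',((221,222),(239,344))),('jar',((343,300),(408,252)))):
  print(n,atz(C['scene'],*ps[0],45),atz(C['side'],*ps[1],45))
s=bot.sense(); from scipy.spatial.transform import Rotation as R
print(R.from_quat(s['orientation']).as_matrix().round(3))
c=bot.get_calibration('wrist'); print(c, -np.array(c['R']).T@c['t'])
a=cv2.imread('pics/side0.png')[260:360,250:370]; b=cv2.imread('pics/scene0.png')[200:300,200:320]
cv2.imwrite('pics/crop1.png',np.hstack([cv2.resize(x,None,fx=3.3,fy=3.3,interpolation=cv2.INTER_CUBIC) for x in (a,b)]))
```

```text
socket [553.  118.8  78. ] [556.7 116.8  78. ]
clamp shoulder [ 550.6 -242.3   54. ] [ 548.6 -246.8   54. ]
plate sc [array([517.1,  70.1,  78. ]), array([504.7, 153.9,  78. ]), array([588.2, 166.9,  78. ]), array([601.7,  79.4,  78. ])]
plate sd [array([514.6, 162.7,  78. ]), array([601.8, 158.9,  78. ]), array([602. ,  65.7,  78. ]), array([515.2,  67.4,  78. ])]
pinkR [ 592.3 -141.1   45. ] [ 563.5 -144.4   45. ]
pinkL [ 566.3 -372.5   45. ] [ 563.2 -376.7   45. ]
blue [ 446.9 -288.    45. ] [ 424.1 -295.6   45. ]
jar [ 732.3 -163.3   45. ] [ 751.1 -149.2   45. ]
[[-0.974 -0.226 -0.   ]
 [-0.226  0.974  0.001]
 [ 0.     0.001 -1.   ]]
{'vfov': 69.18088376376437, 'cx': 318.13185069750466, 'cy': 244.1601857217586, 'k1': -0.048984888835268435, 'R': array([[-0.22501884,  0.97435382,  0.00107299],
       [ 0.92555542,  0.21340486,  0.31273874],
       [ 0.30448921,  0.07136522, -0.94983858]]), 't': array([674.6156659 , -41.99131887, 380.83518074])} [  74.70632593 -675.53158653  374.14040532]
```

View pics/crop1.png

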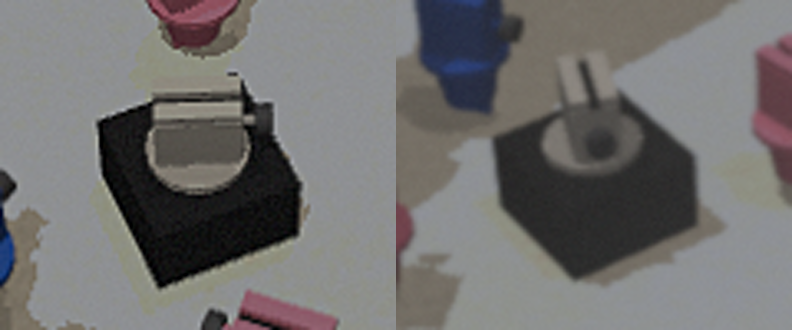

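The clamp is upright with its thumbscrew pointing roughly along +x and the jaw flats facing ±y. I'll move the wrist camera above it.

apply_moves(commands=[[-40,26,0,0,0,0,-1],[-40,26,0,0,0,0,-1],[-40,26,0,0,0,0,-1],[-40,26,0,0,0,0,-1],[-40,26,0,0,0,0,-1],[-40,26,0,0,0,0,-1],[-40,26,0,0,0,0,-1],[-40,26,0,0,0,0,-1],[-40,26,0,0,0,0,-1],[-40,26,0,0,0,0,-1],[-40,26,0,0,0,0.114,-1],[-40,26,0,0,0,0.114,-1]])

```text
time: 1.6
tcp_pos: [553.9, -247.7, 231.2]
orientation: [0.002, 1.0, 0.0, -0.0]
contact_force: [0.4, -0.7, 0.6]
opening: 85.3
gripper_force: 0.0
```

apply_moves(commands=[[0,0,0,0,0,0,-1],[0,0,0,0,0,0,-1],[0,0,0,0,0,0,-1]])

```text
time: 1.98
tcp_pos: [552.5, -249.8, 231.3]
orientation: [0.0, 1.0, 0.0, -0.0]
contact_force: [-0.5, 0.0, 0.0]
opening: 85.1
gripper_force: 0.0
```

Run:
```python
from h import *; import pickle
s=bot.sense(); c,im=save('wrist','pics/w1.png'); C=pickle.load(open('c.pkl','rb')); C['w1']=c; pickle.dump(C,open('c.pkl','wb'))
print(s['tcp_pos'],s['orientation'],s['contact_force'],s['time'],-c['R'].T@c['t'])
print(proj(c,[549,-245,94]),proj(c,[549,-245,54]))
```

```text
[ 552.54141429 -249.75107539  231.26451267] [ 3.07570428e-04  9.99999942e-01  2.42685721e-05 -1.41121877e-04] [-0.46273088  0.01973526  0.01381227] 1.975 [ 472.82141372 -249.71182585  374.95151218]
[324.06589884 225.60422334] [323.40010468 214.51317133]
```

View pics/w1.png

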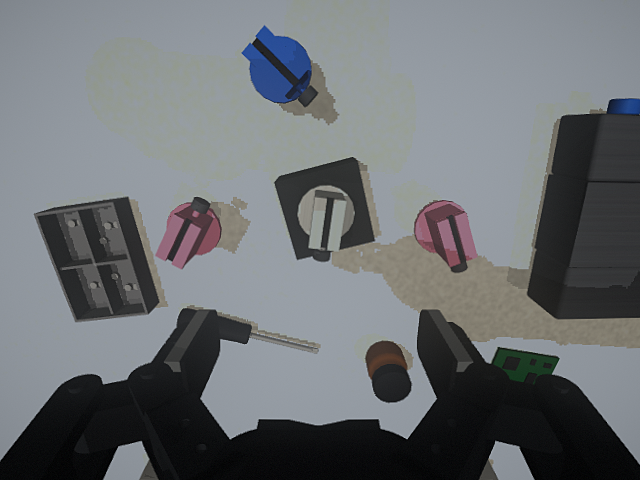

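The wrist view (down = +x, right = +y) has the clamp shoulder centred near (327,211), the jaw near (327,220) and the thumbscrew pointing down. I'll zoom in for yaw and centre.

Run:
```python
import cv2
im=cv2.imread('pics/w1.png')[170:270,270:390]
cv2.imwrite('pics/crop2.png',cv2.resize(im,None,fx=6,fy=6,interpolation=cv2.INTER_CUBIC))
```

```text
(no output)
```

View pics/crop2.png

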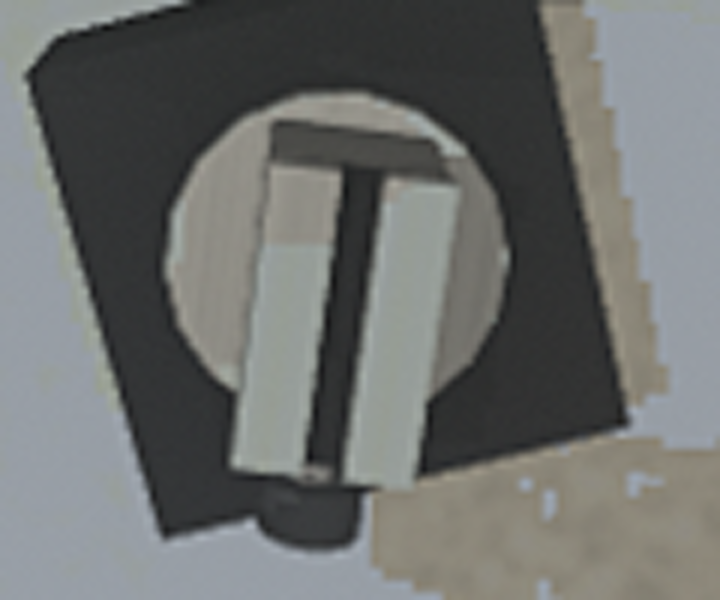

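The jaw-top corners in the crop are (271,160), (461,183), (413,488) and (231,469), and the shoulder circle's centre column is about 337.

Run:
```python
from h import *; import pickle
c=pickle.load(open('c.pkl','rb'))['w1']
P=[atz(c,270+u/6-.4,170+v/6-.4,94) for u,v in((271,160),(461,183),(413,488),(231,469))]
print(P,np.mean(P,0))
for i,j in((0,3),(1,2)): d=P[j]-P[i]; print(np.degrees(np.arctan2(d[1],d[0])),np.linalg.norm(d))
d=P[1]-P[0];print(np.degrees(np.arctan2(-d[0],d[1])))
print('sh',atz(c,270+337/6-.4,170+260/6-.4,54))
S=[atz(c,270+u/6-.4,170+v/6-.4,48) for u,v in((30,75),(165,538),(628,425))];print((S[0]+S[2])/2,S[2]-S[1])
```

```text
[array([ 524.3, -252.7,   94. ]), array([ 527.5, -226.8,   94. ]), array([ 571.4, -232.6,   94. ]), array([ 568.5, -258.5,   94. ])] [ 547.925 -242.65    94.   ]
-7.4757373855482285 44.5789187845556
-7.526240739381186 44.28148597325973
-7.043320901157889
sh [ 547.5 -242.8   54. ]
[ 547.95 -242.65   48.  ] [-19.7  76.6   0. ]
```

apply_moves(commands=[[4.5,7.1,0,0,0,0,-1],[0,0,30,0,0,0.129,-1],[0,0,40,0,0,0,-1],[0,0,40,0,0,0,-1],[0,0,30,0,0,0,-1],[0,0,20,0,0,0,-1],[0,0,9,0,0,0,-1],[0,0,0,0,0,0,-1],[0,0,0,0,0,0,-1]])

```text
time: 3.15
tcp_pos: [549.3, -242.3, 63.4]
orientation: [0.065, 0.998, -0.0, 0.001]
contact_force: [0.1, 0.1, 0.6]
opening: 85.0
gripper_force: 0.0
```

apply_moves(commands=[[0,0,0,0,0,0,1],[0,0,0,0,0,0,1],[0,0,0,0,0,0,1],[0,0,0,0,0,0,1],[0,0,0,0,0,0,1],[0,0,0,0,0,0,1],[0,0,0,0,0,0,1],[0,0,0,0,0,0,1]], newtons=80)

```text
time: 4.15
tcp_pos: [549.1, -242.2, 62.8]
orientation: [0.064, 0.998, -0.0, 0.0]
contact_force: [-1.0, 0.1, 4.8]
opening: 25.1
gripper_force: 79.2
```

apply_moves(commands=[[0,0,-10,0,0,0,1],[0,0,-30,0,0,0,1],[0,0,-45,0,0,0,1],[0,0,-45,0,0,0,1],[0,0,-42,0,0,0,1],[0,0,0,0,0,0,1]])

```text
time: 4.9
tcp_pos: [550.2, -242.4, 238.2]
orientation: [0.064, 0.998, -0.0, 0.003]
contact_force: [0.9, -0.6, -3.8]
opening: 25.4
gripper_force: 78.9
```

apply_moves(commands=[[-1,20,0,0,0,0,1],[-2,40,0,0,0,0,1],[-3,50,0,0,0,0,1],[-3,50,0,0,0,0,1],[-3,50,0,0,0,0,1],[-3,50,0,0,0,0,1],[-2,50,0,0,0,0,1],[-1,35,0,0,0,0,1],[-1,20,0,0,0,0,1],[0,0,0,0,0,0,1],[0,0,0,0,0,0,1],[0,0,0,0,0,0,1]])

```text
time: 6.4
tcp_pos: [614.4, 116.5, 234.2]
orientation: [0.065, 0.998, -0.0, -0.0]
contact_force: [-0.4, 0.4, -3.4]
opening: 24.8
gripper_force: 79.1
```

Run:
```python
from h import *; import pickle
s=bot.sense(); c,im=save('wrist','pics/w2.png'); C=pickle.load(open('c.pkl','rb')); C['w2']=c; pickle.dump(C,open('c.pkl','wb'))
print(s['tcp_pos'],s['orientation'],s['contact_force'],s['time'],s['joint_positions'],s['opening'])
print(proj(c,[555,118,78]))
```

```text
[614.38493185 116.47237038 234.20124227] [ 6.51245679e-02  9.97877124e-01 -8.44839599e-05 -1.69819860e-04] [-0.35668786  0.42184912 -3.37784836] 6.4 [ 4.99072076e-01  2.76211452e-01 -9.94471132e-02 -4.17607200e-05
 -1.19551512e+00 -2.20019447e+00] 24.79717488661372
[310.88825489 155.82196407]
```

View pics/w2.png

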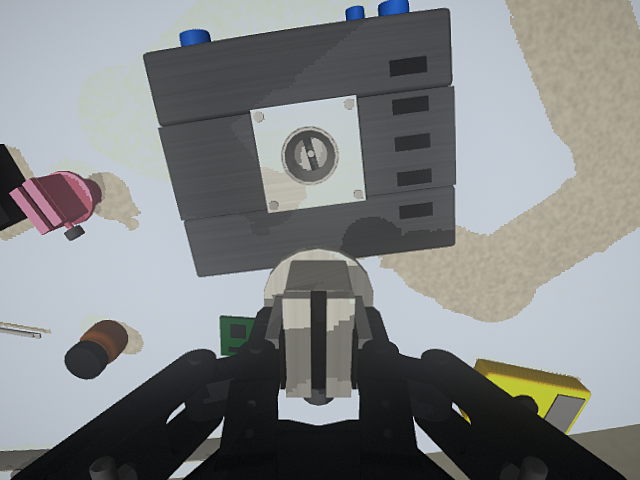

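The socket is at about (310,155), with plate corners near (250,111), (357,96), (366,197) and (268,213). Zooming in.

Run:
```python
import cv2
im=cv2.imread('pics/w2.png')[85:225,230:390]
cv2.imwrite('pics/crop3.png',cv2.resize(im,None,fx=4.25,fy=4.25,interpolation=cv2.INTER_CUBIC))
```

```text
(no output)
```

View pics/crop3.png

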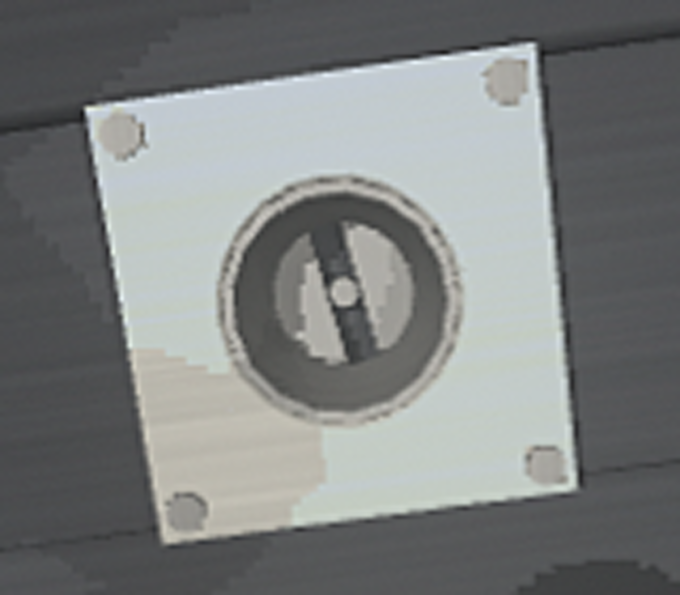

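The slot is visible in the crop, running from (325,232) to (360,358). The rim centre is at (340,301) and the plate corners are (87,106), (536,42), (579,488) and (163,545). I'll use the slot direction as a starting guess and still search by feel.

Run:
```python
from h import *; import pickle
c=pickle.load(open('c.pkl','rb'))['w2']
g=lambda u,v,z: atz(c,230+u/4.25-.4,85+v/4.25-.4,z)
P=[g(*p,78) for p in((87,106),(536,42),(579,488),(163,545))]; print(P,np.mean(P,0))
a=lambda d:np.degrees(np.arctan2(d[1],d[0])).round(1)
print(a(P[3]-P[0]),a(P[2]-P[1]),a(P[1]-P[0])-90,a(P[2]-P[3])-90)
print('rim',g(340.5,301,78))
A,B=g(325,232,43),g(360,358,43);print('slot',A,B,a(B-A))
# clamp in hand: top corners (z=tcp+31.2)
print(c['R'],-c['R'].T@c['t'])
```

```text
[array([512. ,  74.1,  78. ]), array([511.9, 160.2,  78. ]), array([597.9, 160.4,  78. ]), array([598.6,  73.7,  78. ])] [555.1 117.1  78. ]
-0.3 0.1 0.09999999999999432 0.5
rim [554.5 117.1  78. ]
slot [541.8 114.6  43. ] [569.7 118.5  43. ] 8.0
[[ 1.30653349e-01  9.91427760e-01 -8.36370299e-04]
 [ 9.41731865e-01 -1.23840448e-01  3.12737329e-01]
 [ 3.09952893e-01 -4.16478162e-02 -9.49839283e-01]] [535.35976268 126.97648709 377.89262547]
```

apply_moves(commands=[[29,-3.2,0,0,0,0,1],[28.9,-3.3,0,0,0,0,1],[0,0,20,0,0,0,1],[0,0,30,0,0,0,1],[0,0,24,0,0,0,1],[0,0,10,0,0,0,1],[0,0,0,0,0,0,1],[0,0,0,0,0,0,1]])

```text
time: 7.45
tcp_pos: [557.1, 118.5, 151.4]
orientation: [0.065, 0.998, 0.0, 0.001]
contact_force: [0.4, -0.2, -3.1]
opening: 24.8
gripper_force: 79.1
```

apply_moves(commands=[[0,0,20,0,0,0,1],[0,0,12,0,0,0,1],[0,0,0,0,0,0,1],[0,0,0,0,0,0,1],[0,0,0,0,0,0,1]])

```text
time: 8.07
tcp_pos: [556.8, 118.6, 119.0]
orientation: [0.064, 0.998, 0.0, 0.001]
contact_force: [1.2, 0.3, -3.5]
opening: 25.1
gripper_force: 79.1
```

apply_moves(commands=[[0.6,-1.2,5,0,0,0,1],[0,0,5,0,0,0,1],[0,0,4,0,0,0,1],[0,0,2,0,0,0,1],[0,0,0,0,0,0,1],[0,0,0,0,0,0,1]])

```text
time: 8.82
tcp_pos: [555.7, 117.4, 102.4]
orientation: [0.065, 0.998, 0.0, 0.0]
contact_force: [-0.2, -0.0, -2.2]
opening: 24.8
gripper_force: 79.1
```

apply_moves(commands=[[0,0,1.5,0,0,0,1],[0,0,1,0,0,0,1],[0,0,1,0,0,0,1],[0,0,0,0,0,0,1],[0,0,0,0,0,0,1]])

```text
time: 9.45
tcp_pos: [555.6, 117.3, 98.8]
orientation: [0.065, 0.998, 0.0, 0.0]
contact_force: [-0.3, -0.3, -2.6]
opening: 25.1
gripper_force: 79.1
```

apply_moves(commands=[[0,0,0.5,0,0,0,1],[0,0,0.5,0,0,0,1],[0,0,0.3,0,0,0,1],[0,0,0,0,0,0,1],[0,0,0,0,0,0,1]])

```text
time: 10.07
tcp_pos: [555.6, 117.3, 97.5]
orientation: [0.065, 0.998, 0.0, 0.0]
contact_force: [-0.1, -0.0, -2.5]
opening: 25.3
gripper_force: 79.1
```

apply_moves(commands=[[0,0,0.3,0,0,0,1],[0,0,0.3,0,0,0,1],[0,0,0.3,0,0,0,1],[0,0,0,0,0,0,1],[0,0,0,0,0,0,1]])

```text
time: 10.7
tcp_pos: [555.8, 117.3, 97.0]
orientation: [0.064, 0.998, 0.0, 0.0]
contact_force: [-1.4, -1.0, 4.4]
opening: 25.1
gripper_force: 79.8
```

Contact with the land, about 7 N. Turning toward +yaw under light pressure.

apply_moves(commands=[[0,0,0,0,0,-0.035,1],[0,0,0,0,0,-0.035,1],[0,0,0,0,0,-0.035,1],[0,0,0,0,0,0,1]])

```text
time: 11.2
tcp_pos: [555.7, 117.2, 96.4]
orientation: [0.012, 1.0, -0.0, 0.0]
contact_force: [2.0, -1.4, 0.7]
opening: 25.0
gripper_force: 79.5
```

apply_moves(commands=[[0,0,0,0,0,-0.035,1],[0,0,0,0,0,-0.035,1],[0,0,0,0,0,0,1]])

```text
time: 11.58
tcp_pos: [555.1, 117.1, 96.1]
orientation: [-0.023, 1.0, -0.0, -0.001]
contact_force: [-0.2, -0.4, -3.1]
opening: 24.8
gripper_force: 79.3
```

Run:
```python
from h import *
s=bot.sense(); print(s['orientation'],s['wrist_torque'],s['tcp_pos'],s['contact_force'])
```

```text
[-2.31357764e-02  9.99732160e-01 -1.53629420e-04 -5.66390681e-04] [-0.08684606  0.0144158  -0.04161549] [555.09345876 117.13649183  96.12798474] [-0.16508219 -0.41571352 -3.10803483]
```

Force has gone back to free hanging and z is about 1 mm lower, so the tang appears to be entering the slot. Following it down gently.

apply_moves(commands=[[0,0,0.3,0,0,-0.02,1],[0,0,0.3,0,0,-0.02,1],[0,0,0,0,0,0,1],[0,0,0,0,0,0,1]])

```text
time: 12.08
tcp_pos: [555.6, 117.3, 96.0]
orientation: [-0.043, 0.999, 0.0, -0.0]
contact_force: [-1.1, -0.4, -2.6]
opening: 25.0
gripper_force: 79.2
```

Run:
```python
from h import *
s=bot.sense(); print(s['orientation'],s['wrist_torque'],s['tcp_pos'],s['contact_force'])
```

```text
[-4.27838798e-02  9.99084350e-01  1.92996860e-05 -1.51123464e-05] [ 0.01942663 -0.0097472   0.05235578] [555.5816607  117.31036757  95.99751468] [-1.12301576 -0.39599749 -2.6385182 ]
```

apply_moves(commands=[[0,0,0.4,0,0,-0.02,1],[0,0,0.3,0,0,-0.02,1],[0,0,0,0,0,0,1],[0,0,0,0,0,0,1]])

```text
time: 12.58
tcp_pos: [555.8, 117.4, 95.5]
orientation: [-0.063, 0.998, 0.0, 0.0]
contact_force: [-0.8, 0.1, 1.1]
opening: 24.9
gripper_force: 79.4
```

Run:
```python
from h import *
s=bot.sense(); print(s['orientation'],s['wrist_torque'],s['tcp_pos'],s['contact_force'])
```

```text
[-6.28496547e-02  9.98022984e-01  6.73676353e-05  1.97474996e-04] [ 0.01854325  0.34687569 -0.03531743] [555.75746537 117.40956081  95.54625176] [-0.7606422   0.1259028   1.12553722]
```

apply_moves(commands=[[0,0,0.3,0,0,0,1],[0,0,0.3,0,0,0,1],[0,0,0,0,0,0,1],[0,0,0,0,0,0,1]])

```text
time: 13.08
tcp_pos: [555.8, 117.4, 94.9]
orientation: [-0.063, 0.998, 0.0, 0.0]
contact_force: [-1.7, 0.5, 4.9]
opening: 24.9
gripper_force: 79.8
```

Run:
```python
from h import *
s=bot.sense(); print(s['orientation'],s['wrist_torque'],s['tcp_pos'],s['contact_force'])
```

```text
[-6.29182052e-02  9.98018658e-01  5.99674830e-05  2.32027373e-04] [0.02409803 0.6599077  0.02269823] [555.81097534 117.39693476  94.94577428] [-1.68866853  0.49230203  4.86822829]
```

The clamp is in the slot, 2 mm below the land, with a slight side load in −x. Relieving that before pressing.

apply_moves(commands=[[0.6,0,0,0,0,0,1],[0,0,0,0,0,0,1],[0,0,0,0,0,0,1]])

```text
time: 13.45
tcp_pos: [555.5, 117.4, 94.9]
orientation: [-0.063, 0.998, 0.0, 0.0]
contact_force: [1.5, -0.7, 4.7]
opening: 24.8
gripper_force: 80.0
```

Run:
```python
from h import *
s=bot.sense(); print(s['orientation'],s['wrist_torque'],s['tcp_pos'],s['contact_force'])
```

```text
[-6.29434319e-02  9.98016979e-01  1.02888471e-04  4.72066398e-04] [-0.15546342 -0.30977605  0.01210538] [555.51254514 117.37475335  94.94659636] [ 1.50499793 -0.67178095  4.71031412]
```

apply_moves(commands=[[-0.2,0,0.3,0,0,0,1],[0,0,0.3,0,0,0,1],[0,0,0.3,0,0,0,1],[0,0,0,0,0,0,1]])

```text
time: 13.95
tcp_pos: [555.4, 117.4, 93.9]
orientation: [-0.063, 0.998, 0.0, 0.0]
contact_force: [2.7, 0.2, 5.0]
opening: 24.4
gripper_force: 80.0
```

apply_moves(commands=[[-0.2,0,0.4,0,0,0,1],[0,0,0.4,0,0,0,1],[0,0,0.4,0,0,0,1],[0,0,0.4,0,0,0,1],[0,0,0,0,0,0,1]])

```text
time: 14.58
tcp_pos: [555.6, 117.4, 92.7]
orientation: [-0.063, 0.998, 0.0, 0.0]
contact_force: [-0.6, 0.1, 9.0]
opening: 25.1
gripper_force: 80.7
```

Run:
```python
from h import *
s=bot.sense(); print(s['orientation'],s['wrist_torque'],s['tcp_pos'],s['contact_force'])
```

```text
[-6.29903358e-02  9.98014114e-01  1.45275646e-05  2.15202365e-04] [-0.0179645   0.1789469  -0.02647562] [555.55033749 117.35179051  92.73273733] [-0.63198503  0.05357298  8.97075639]
```

apply_moves(commands=[[0,0,0.3,0,0,0,1],[0,0,0.3,0,0,0,1],[0,0,0,0,0,0,1]])

```text
time: 14.95
tcp_pos: [555.6, 117.4, 92.7]
orientation: [-0.063, 0.998, 0.0, 0.0]
contact_force: [-2.7, -0.4, 14.4]
opening: 24.9
gripper_force: 81.3
```

apply_moves(commands=[[0,0,0.3,0,0,0,1],[0,0,0.3,0,0,0,1],[0,0,0,0,0,0,1]])

```text
time: 15.32
tcp_pos: [555.6, 117.4, 92.7]
orientation: [-0.063, 0.998, 0.0, 0.001]
contact_force: [-4.3, -0.2, 19.4]
opening: 24.7
gripper_force: 82.0
```

A firm stop at about 22 N, at the predicted home height. I'll unload, release, back off, and then check the height by pushing on the top with shut fingers.

apply_moves(commands=[[0.3,0,-0.6,0,0,0,1],[0,0,-0.6,0,0,0,1],[0,0,0,0,0,0,-1],[0,0,0,0,0,0,-1],[0,0,0,0,0,0,-1],[0,0,0,0,0,0,-1],[0,0,0,0,0,0,-1],[0,0,0,0,0,0,-1]])

```text
time: 16.32
tcp_pos: [555.1, 117.3, 92.2]
orientation: [-0.063, 0.998, 0.0, -0.0]
contact_force: [1.0, 0.6, 0.2]
opening: 85.5
gripper_force: 0.0
```

apply_moves(commands=[[0,0,-10,0,0,0,-1],[0,0,-25,0,0,0,-1],[0,0,-30,0,0,0,-1],[0,0,-10,0,0,0,1],[0,0,0,0,0,0,1],[0,0,0,0,0,0,1],[0,0,0,0,0,0,1],[0,0,0,0,0,0,1],[0,0,0,0,0,0,1],[0,0,0,0,0,0,1]])

```text
time: 17.58
tcp_pos: [555.1, 117.3, 167.1]
orientation: [-0.063, 0.998, -0.0, -0.0]
contact_force: [-0.2, -0.0, -0.1]
opening: -0.4
gripper_force: 0.0
```

Run:
```python
from h import *
s=bot.sense(); print(s['opening'],s['tcp_pos'],s['contact_force'])
c,im=save('side','pics/s2.png')
c2,im2=save('scene','pics/sc2.png')
f=lambda im,x,y:cv2.resize(im[y:y+110,x:x+110],None,fx=3.6,fy=3.6,interpolation=cv2.INTER_CUBIC)
cv2.imwrite('pics/crop4.png',np.hstack([f(im,230,95),f(im2,385,125)])[:,:,::-1])
```

```text
-0.41056697144289106 [555.12059842 117.28370664 167.08853344] [-0.2186665  -0.01942611 -0.09216465]
```

View pics/crop4.png

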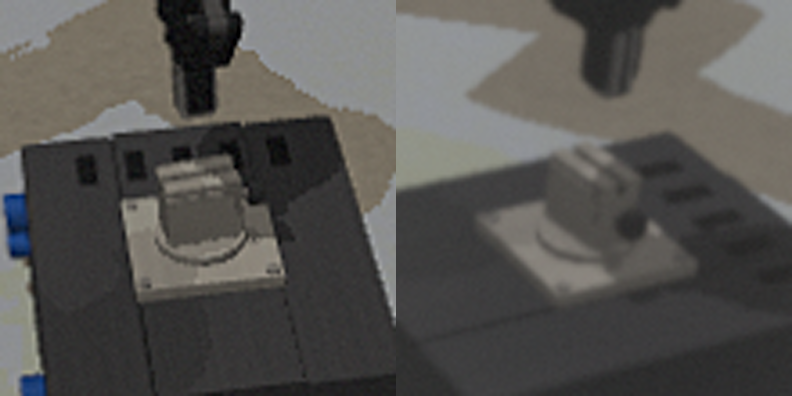

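The clamp sits upright in the socket with its shoulder on the plate (side crop near (203,245), scene crop near (590,240)). I'll confirm with a gentle push on the top, where home means contact at z = 124.

apply_moves(commands=[[0,0,20,0,0,0,1],[0,0,17,0,0,0,1],[0,0,3,0,0,0,1],[0,0,0,0,0,0,1],[0,0,0,0,0,0,1]])

```text
time: 18.3
tcp_pos: [555.6, 117.5, 128.0]
orientation: [-0.063, 0.998, 0.0, 0.001]
contact_force: [-0.5, -0.8, -0.9]
opening: -0.2
gripper_force: 0.0
```

apply_moves(commands=[[0,0,1,0,0,0,1],[0,0,1,0,0,0,1],[0,0,0.7,0,0,0,1],[0,0,0,0,0,0,1],[0,0,0,0,0,0,1]])

```text
time: 18.92
tcp_pos: [555.1, 117.3, 124.5]
orientation: [-0.063, 0.998, -0.0, -0.0]
contact_force: [0.1, 0.2, 0.4]
opening: 0.0
gripper_force: 0.0
```

apply_moves(commands=[[0,0,0.5,0,0,0,1],[0,0,0.5,0,0,0,1],[0,0,0.3,0,0,0,1],[0,0,0,0,0,0,1]])

```text
time: 19.42
tcp_pos: [555.2, 117.4, 124.2]
orientation: [-0.063, 0.998, 0.0, 0.0]
contact_force: [-2.5, -0.1, 8.2]
opening: -0.1
gripper_force: 4.3
```

apply_moves(commands=[[0,0,0.4,0,0,0,1],[0,0,0.4,0,0,0,1],[0,0,0,0,0,0,1]])

```text
time: 19.8
tcp_pos: [555.3, 117.3, 124.1]
orientation: [-0.063, 0.998, 0.0, 0.001]
contact_force: [-6.4, 0.8, 14.2]
opening: -0.1
gripper_force: 7.2
```

The top is at 124.1 mm and holds firm, so the shoulder is home. Retreating.

apply_moves(commands=[[0,0,-10,0,0,0,1],[0,0,-30,0,0,0,1],[0,0,-40,0,0,0,1],[0,0,-20,0,0,0,1],[0,0,0,0,0,0,1],[0,0,0,0,0,0,1]])

```text
time: 20.55
tcp_pos: [554.7, 117.1, 221.8]
orientation: [-0.063, 0.998, -0.0, -0.0]
contact_force: [-0.8, 0.6, -0.3]
opening: 0.0
gripper_force: 0.0
```

```bash
python3 -c "
from bench import bot
print(bot.sense()['tcp_pos'],bot.sense()['contact_force']); print(bot.sign_off())"
```

```text
[554.70523748 117.14419237 221.78130144] [-0.78074633  0.58600844 -0.28763765]
the job is handed in; nothing more can be done
None
```

The clamp is mounted in the station socket, pressed past the detent with its shoulder on the rim (top at 124.1 mm against 124 mm when home), released and handed in at about 20.6 s; I pressed with about 22 N at most, and I used the slot direction seen in the wrist picture as a first guess before the search by feel.

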